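Unlock and open the reagent safe

ROBOT

A 6-joint arm with a two-finger parallel gripper is mounted at the origin on a cart in front of the work surface, level with it; the furniture and walls round the work are solid. World frame = base frame: x ahead of the robot, y to its left, z up, the work surface at z = 0. Lengths are in m, angles in degrees, forces in N, time in s.
With the tool pointing down it reaches from about 0.4 to 0.825 m from the base axis. Payload 7 kg.
Tool frame: the origin (TCP) lies on the centre line of the jaws, within the pads' length; the fingertips stand 19 mm ahead of it and the grasp point (between the pads) is the TCP (r.tip_extent is the distance from the TCP to the fingertips, in m); z points along the fingers, y is the line along which they close (so a half turn about z gives the same grasp; the last joint's range is limited). The gripper opens to 88 mm and grips with 3 to 60 N. Pads are 19 mm wide; open, the fingers measure 130 mm over their backs; the gripper's body (78 mm by 193 mm) begins 47 mm behind the grasp point.
Start: joints at [-48.008, 20.546, 0.682, 0, -70.136, -16.507], TCP at [0.29, -0.609, 0.246] pointing down, gripper open.
Joint ranges: [-176.03, 176.03], [-82.01, 121.73], [-58.28, 71.71], [-173.87, 95.51], [-174.79, -0.11], [-173.66, 173.66]. Speed limits (degrees/s): [136.94, 136.94, 172.46, 180, 180, 180].

INTERFACE

Orientations are given as [roll, pitch, yaw] about the fixed x, y, z axes, in that order (R = Rz(yaw) Ry(pitch) Rx(roll)).
In Python, from plant import r gives the robot as it stands. The module is installed in compiled form; this text tells all that it offers.
- The arm moves only by the tool jog_arm, never from a script. Its argument "deltas" is a list that holds one entry, the list of rows, each a list of 5 numbers: the opening, from -1 (shut) to 1 (fully open), then the shift along the world's x, y, z in cm, then the turn about the world's z in rad. In form: [[[claw, dx, dy, dz, turn], ...]]. A call has 1 to 8 rows; each row shifts and turns the commanded pose from where the row before left it; what a row does not reach is not made up. A row lasts 1/8 s, in which the tool goes at most 62.5 mm and 10.7 degrees, less where a joint would pass 70% of its speed; a pose out of reach is approached as far as the arm can. A call with a gripper value outside its range is refused whole. The fingers move at their own pace and stop on an object; "force" is the grip in N (left out, the last holds). Time passes only in rows, so rows that do not move let the fingers close. It gives the time, the measured TCP pose, the force, the opening and the grip force at its end, in the units of the state.
- r.get_state(): the state, without advancing time (a new reading comes with each control period).
- r.capture(name): name is "scene" or "side" or "wrist"; returns the picture (480x640x3 uint8, blue, green, red); there is no depth.
- r.camera_info(name): a dict with "fx", "fy", "cx", "cy" (pixels), "view" (4x4, takes a point from world to camera coordinates). Camera axes: x right, y up, looking along -z (the intrinsics and any distortion apply to the point x, -y, -z); pixel columns grow to the right and rows downward; lengths in m; the calibration is good to about 2 mm. A picture is of the moment at which its call begins: read the wrist's pose just before it. camera_info takes no time and is no camera call; for the wrist camera it gives the pose at the moment of the call.
- r.close_job(): hands the job in; it is judged then, once.
The state is a dict: "time_s": time; "joints": joint angles; "qd": joint speeds; "joint_torque": joint torques, N m; "tcp_pos": TCP position; "eef_rot": TCP orientation; "contact_force": force on the tool from outside, world axes, zero at the start; "moment": the same for the moment, N m; "gripper_width": finger opening in m; "gripper_force": force on a finger pad.
Only numpy, scipy, OpenCV 4.12 (cv2) and the standard library are available. Lean on these libraries where they do the work, as an engineer would, in place of code of your own. Each camera call takes 0.05 s, during which the arm holds its last target. There are 200 camera calls.

TASK

Take the T-handled key from the key stand, put it fully home in the lock of the grey steel reagent safe and turn it counter-clockwise until the hidden bolt lets the lid spring up, feeling for the keyway and never forcing the key. Then lift the lid well open by its knob and let it stand open, with the key left home in the lock and the other key and the things on the bench left alone.

Things in the scene. Friction and masses are not known exactly. Their poses are not given: they have to be found in the camera images.
- safe: grey painted steel reagent safe, fixed to the bench, 170 deep (x) x 230 wide (y) x 101 high. Origin: centre of its underside; x points from its front to its hinged back, y to its left, z up. The front 64 of its top is a fixed deck with the lock at the left; behind it lies the lid, flush with the deck.
- lock (a point): centre of the top face of the steel ring round the lock, on the lock's axis, 106 above the bench; axes as the safe's. The ring is 46 across and 5 high, its bore 30.6. With the key home its collar sits on the ring and its origin is 30 below this point. More than 35 N between key and safe is forcing it.
- keyway (a point): on the lock's axis, 9 below the ring's top: top of the brass plug with a cross slot 29 x 4.9 and a 12 round middle. The slot lies along the safe's y, or turned up to 0.45 rad either way: not measured, to be found by feel. The bits rest on the plug until they line up within about 0.05 rad (5 N does not drag the plug round), then the key drops in. Axes of the safe.
- spring_pad (a point): on the lock's axis, 25.5 below the ring's top: spring pad that the key's tip meets. Push 4.5 further (3 to 5 N) till the collar seats. Unless held home (within 2) the plug jams 0.5 past the safe's y; held home it turns counter-clockwise from above, 0.1 to 0.3 N m, frees the lid by 0.92, stops hard at 1.04. The key has 0.05 of play in it. It stays there when let go, and so does the key.
- key: loose T-handled steel key, 68 long, 90 g, upright in the stand, bits down. Origin: its lower tip; z up the shank, y along T-bar and bits. T-bar 56 (y) x 12 (x) x 14, centre 61 above the origin; neck 10 round; collar 35 across from 30 to 34; shank 10 round; two bits 26 over all (y), 3.5 thick, from 4 to 14, tapered nose below. Turned half round it fits as well.
- spare: another loose steel key, with a round disc bow (32 across, 8 thick) in place of a T-bar; top 78 above its tip. Origin: its lower tip. Stands beside the T-handled key, 74 apart, either may be at the left. Not used; to be left in place.
- stand: fixed aluminium key stand, 66 x 150 (y), top plate at 48 above the bench with two oblong holes (13 x 29) 37 either side of the middle along y; the keys hang in them by their collars, the tips 18 above the bench. Origin: centre of its underside.
- lid_handle (a point): centre of the black ball knob on the lid, 32 across, on a 10 round stem; 29 above the lid's top face, 92 in front of the hinge axis and 25 right of the lid's middle; moves with the lid; axes of the lid. Pinched across y from above, the ball can turn between the fingers as the lid swings up.
- lid_hinge (a point): point on the hinge axis of the lid, which runs along the safe's y at the back, 97 above the bench; axes of the safe
- lid (a joint): opening angle of the lid, rad: 0 shut, about 0.15 when the released lid has been sprung up by its ejector, 1.7 fully open; growing lifts the front edge up and back. Stiff hinge: it stays where it is left; lifting at the handle takes about 4 N. The lid is 107 deep.
- timer: flat timer 58 x 62 x 16 lying on the bench left of the safe, bystander; origin: centre of its underside
- beaker: empty glass beaker, 75 across, 94 high, left of the safe, bystander; origin: centre of its underside
- meter: grey hand meter 58 x 128 x 30 lying right of the stand, bystander; origin: centre of its underside
- tape: roll of tape 82 across, 20 high, lying at the far right, bystander; origin: centre of its underside

How it is judged (in metres and radians):
On the way, in this order (a step that is already met when the one before it is completed fails the run):
1. the key is fully home in the lock, with the lid still locked (horizontal distance between key and lock below 0.003 m and z of key in the frame of lock below -0.028 m and value of joint lid below 0.05 rad), for 0.1 s.
2. the key, still home, has drawn the bolt and the lid has sprung up (value of joint lid above 0.08 rad and horizontal distance between key and lock below 0.003 m and z of key in the frame of lock below -0.027 m), for 0.1 s.
At the end, for the whole second after the job is handed in: The lid stands open by more than 0.96 rad (55 degrees) and at rest, and the T-handled key is at rest home in the lock: its tip within 4 mm of the lock's axis and at least 26.5 mm below the ring's top face (value of joint lid above 0.96 rad and not (velocity of joint lid above 0.05 rad/s) and not (velocity of joint lid below -0.05 rad/s) and horizontal distance between key and lock below 0.004 m and z of key in the frame of lock below -0.0265 m and linear speed of key below 0.02 m/s); the robot touches nothing.
It fails at once if the key is forced: more than 35 N between the key and the safe with its lock (contact force between key and safe above 35 N).
It fails at once if the other key is taken from its place or moved by more than 15 mm (distance of spare from where it was at the start of the episode above 0.015 m).
It fails at once if a bystander is moved by more than 20 mm (distance of any of timer, beaker, meter, tape from where it was at the start of the episode above 0.02 m).
It also fails if it takes over 72 s, if anything falls off the work surface, if the arm or the gripper's body presses on something with over 40 N, if the wrist force passes 120 N, or if a joint passes its speed limit or range.

## Working session

There is one attempt and no reset: what is moved stays moved. The work goes in short steps, Python scripts to look and compute and a tool call to move; the robot and the scene stay as the last step left them, time stands still between calls to the robot, and variables do not carry over. Pictures are saved under pics/ and viewed, at most 10 in all, crops included, and the job is handed in when it is done.

Besides the shell and the picture viewer there is one more tool, called after "Call:" by a JSON object that holds its "api" and its "payload". jog_arm: Moves the arm, as the interface text tells. Its arguments: {"type":"object","properties":{"deltas":{"type":"array"},"force":{"type":"number"}},"required":["deltas"]}

```bash
mkdir -p pics; python3 - <<'E'
from plant import r
import cv2, numpy as np
a=r.capture("scene"); b=r.capture("side")
cv2.imwrite("pics/scene.png",a); cv2.imwrite("pics/side.png",b)
for n in("scene","side","wrist"):
    c=r.camera_info(n); print(n,{k:(np.round(v,4).tolist() if not isinstance(v,str) else v) for k,v in c.items()})
print(r.get_state())
E
```

```text
scene {'fx': 479.6701, 'fy': 479.6701, 'cx': 324.8849, 'cy': 235.4246, 'view': [[-0.8619, -0.507, -0.0069, 0.3649], [0.3755, -0.6475, 0.6631, -0.3424], [-0.3407, 0.5689, 0.7485, -1.1292], [0.0, 0.0, 0.0, 1.0]]}
side {'fx': 612.4601, 'fy': 612.4601, 'cx': 323.2185, 'cy': 248.1029, 'view': [[0.6036, -0.7972, -0.0023, -0.3792], [0.6405, 0.4832, 0.5969, -0.3269], [-0.4748, -0.3618, 0.8023, -1.4124], [0.0, 0.0, 0.0, 1.0]]}
wrist {'fx': 424.4441, 'fy': 424.4441, 'cx': 325.9804, 'cy': 243.5462, 'view': [[-0.4295, 0.9031, 0.0014, 0.6752], [-0.8586, -0.4079, -0.3105, 0.0403], [-0.2799, -0.1346, 0.9506, -0.3919], [0.0, 0.0, 0.0, 1.0]]}
{'time_s': 0.1, 'joints': array([-4.80066262e+01,  2.05875222e+01,  6.41078167e-01, -1.56324804e-02,
       -7.01352688e+01, -1.65063676e+01]), 'qd': array([-0.02119587, -0.15642925,  0.04661965, -0.0076949 , -0.03349874,
       -0.0418351 ]), 'joint_torque': array([-1.09328197e-03, -5.84163702e+01,  2.93750900e+01,  7.01542899e+00,
        1.01918538e-02, -5.50750144e-05]), 'tcp_pos': array([ 0.29025983, -0.6089809 ,  0.24473642]), 'eef_rot': array([ 1.79917479e+02, -9.12748066e-03, -1.54518310e+02]), 'contact_force': array([-0.18445532, -0.62305209,  0.80011972]), 'moment': array([-0.06345246,  0.00632477, -0.01555565]), 'gripper_force': 0.0, 'gripper_width': 0.0877457865364952}
```

View pics/scene.png

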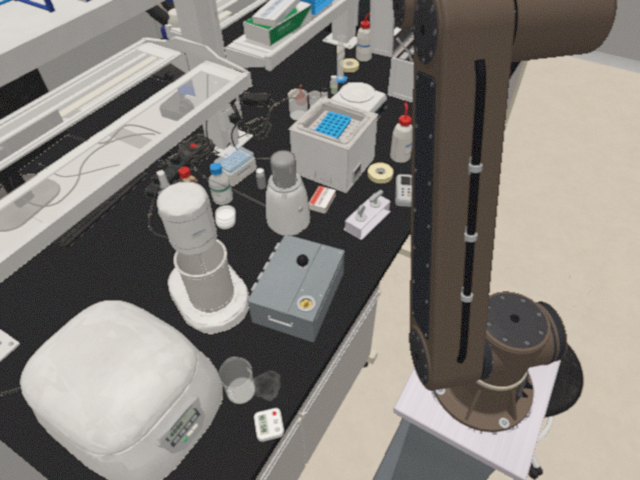

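View pics/side.png

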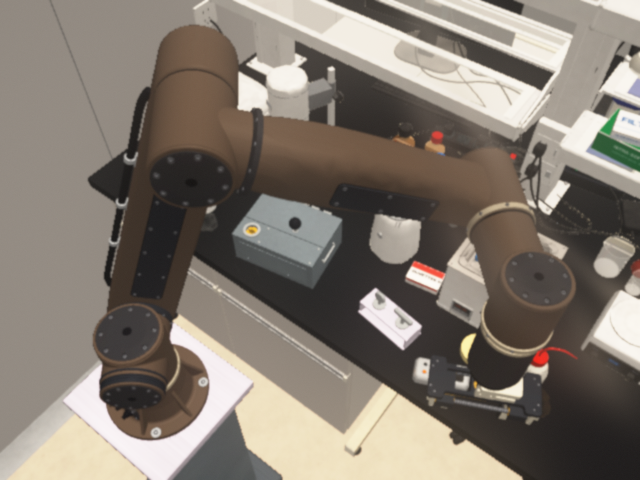

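The scene view shows the lock near (306,303), the knob near (302,260) and the stand near (368,215). The side view shows the lock near (252,230), the knob near (295,223) and the keys near (379,298) and (403,321). Next I'll enlarge both for sub-pixel detail.

```bash
cat > h.py <<'E'
from plant import r
import cv2, numpy as np
def ray(n,u,v,info=None):
    c=info or r.camera_info(n); V=np.array(c["view"]); R=V[:3,:3]
    d=R.T@np.array([(u-c["cx"])/c["fx"],-(v-c["cy"])/c["fy"],-1.]); return -R.T@V[:3,3], d/np.linalg.norm(d)
def plane(n,u,v,z,info=None):
    o,d=ray(n,u,v,info); return o+d*(z-o[2])/d[2]
def tri(a,b):
    (o1,d1),(o2,d2)=a,b; s=np.linalg.lstsq(np.c_[d1,-d2],o2-o1,rcond=None)[0]
    p,q=o1+s[0]*d1,o2+s[1]*d2; return (p+q)/2,np.linalg.norm(p-q)
def proj(n,P,info=None):
    c=info or r.camera_info(n); p=np.array(c["view"])@np.r_[P,1]
    return c["cx"]+c["fx"]*p[0]/-p[2], c["cy"]+c["fy"]*-p[1]/-p[2]
E
python3 - <<'E'
from h import *
a=cv2.imread("pics/scene.png"); b=cv2.imread("pics/side.png")
def crop(im,x,y,w,h,s): return cv2.resize(im[y:y+h,x:x+w],None,fx=s,fy=s,interpolation=cv2.INTER_CUBIC)
A=crop(a,245,230,110,110,3.6); B=crop(a,335,180,110,55,3.6); 
C=crop(b,225,190,130,100,3.0); D=crop(b,350,280,80,70,3)
out=np.zeros((600,800,3),np.uint8)
out[:396,:396]=A; out[400:598,:396]=B; out[:300,400:790]=C; out[305:515,400:640]=D
cv2.imwrite("pics/crop1.png",out)
for n,u,v,z in [("scene",306,303,.106),("side",252,230,.106),("scene",302,260,.126),("side",295,223,.126),("scene",362,210,.085),("scene",377,199,.085),("side",379,298,.085),("side",403,320,.085)]:
    print(n,u,v,plane(n,u,v,z).round(4))
E
```

```text
scene 306 303 [0.4287 0.0789 0.106 ]
side 252 230 [0.4272 0.0746 0.106 ]
scene 302 260 [ 0.4982 -0.0148  0.126 ]
side 295 223 [ 0.4987 -0.0091  0.126 ]
scene 362 210 [ 0.4658 -0.285   0.085 ]
scene 377 199 [ 0.4486 -0.3476  0.085 ]
side 379 298 [ 0.4649 -0.2907  0.085 ]
side 403 320 [ 0.4486 -0.3689  0.085 ]
```

View pics/crop1.png

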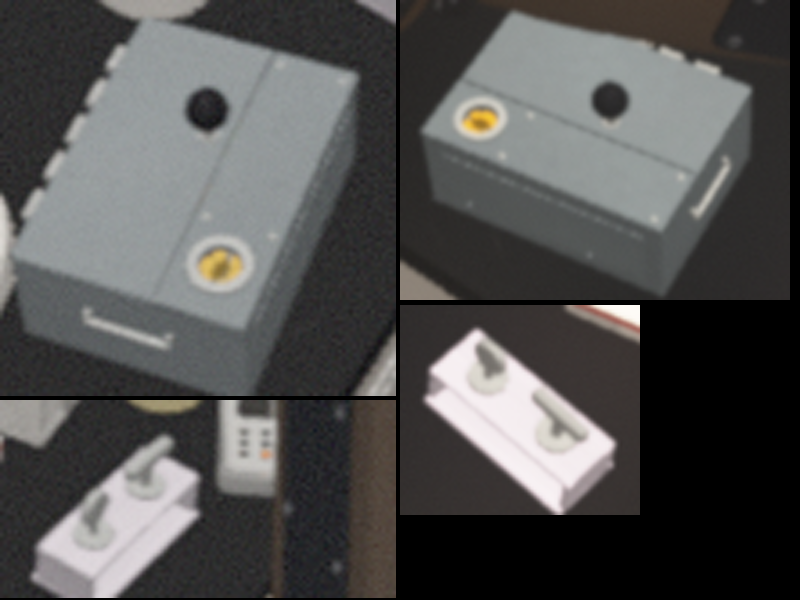

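```bash
python3 - <<'E'
from h import *
from scipy.spatial.transform import Rotation as Ro
s=r.get_state(); o,d=ray("wrist",325.98,243.5)
R=Ro.from_euler("xyz",s["eef_rot"],degrees=True)
print("cam in tool",R.inv().apply(o-s["tcp_pos"]).round(4),"axis",R.inv().apply(d).round(3),"x",R.inv().apply(np.array(r.camera_info("wrist")["view"])[0,:3]).round(3))
f=lambda x,y:(225+(x-400)/3,190+y/3)
g=lambda x,y:(245+x/3.6,230+y/3.6)
# triangulate T-bar, knob, lock, spare, safe top corners
S=lambda x,y:(335+x/3.6,180+(y-400)/3.6); D=lambda x,y:(350+(x-400)/3,280+(y-305)/3)
for nm,a,b in [("T",S(150,458),D(559,415)),("T end L",S(133,476),D(536,396)),("T end R",S(167,441),D(581,434)),("Tcollar",S(147,484),D(558,434)),("Spare",S(96,507),D(488,360)),("Scollar",S(94,534),D(488,378)),("knob",g(208,109),f(610,99)),("lock",g(220,264),f(481,119)),
 ("c fr",g(357,75),f(662,229)),("c fl",g(245,329),f(422,130)),("c bl",g(17,256),f(513,13)),("c br",g(148,20),f(750,88))]:
    p,e=tri(ray("scene",*a),ray("side",*b)); print(nm,p.round(4),round(e*1e3,1))
E
```

```text
cam in tool [ 0.084  -0.0009 -0.1393] axis [-0.311 -0.     0.951] x [-0.001  1.     0.   ]
T [ 0.4576 -0.363   0.0805] 1.7
T end L [ 0.4615 -0.3388  0.0788] 2.9
T end R [ 0.4531 -0.3862  0.0825] 0.7
Tcollar [ 0.4591 -0.3644  0.0491] 3.1
Spare [ 0.4686 -0.2902  0.0794] 1.6
Scollar [ 0.4702 -0.2907  0.0481] 1.4
knob [ 0.4946 -0.012   0.1312] 1.8
lock [0.4296 0.0775 0.1024] 0.6
c fr [ 0.432  -0.1143  0.1003] 3.0
c fl [0.3906 0.1106 0.1005] 2.3
c bl [0.5481 0.1393 0.0959] 10.4
c br [ 0.5956 -0.0836  0.0988] 3.5
```

Call:
{"api": "jog_arm", "payload": {"deltas": [[[1, 2.4, 3.5, -0.6, 0.137], [1, 2.4, 3.5, -0.6, 0.137], [1, 2.4, 3.5, -0.6, 0.137], [1, 2.4, 3.5, -0.6, 0.137], [1, 2.4, 3.5, -0.6, 0.137], [1, 2.4, 3.5, -0.6, 0.137], [1, 2.4, 3.5, -0.6, 0.137], [1, 0, 0, 0, 0]]]}}

```text
time_s: 1.1
tcp_pos: [0.4595, -0.3621, 0.2028]
eef_rot: [179.9, 0.0, -99.3]
contact_force: [0.6, -0.6, -0.2]
gripper_width: 0.0875
gripper_force: 0.0
```

```bash
python3 - <<'E'
from h import *
import json
s=r.get_state(); i=r.camera_info("wrist"); im=r.capture("wrist"); cv2.imwrite("pics/w1.png",im)
json.dump({k:(v.tolist() if hasattr(v,"tolist") else v) for k,v in i.items()},open("w1.json","w"))
print(s["tcp_pos"],s["eef_rot"],s["joints"],s["contact_force"])
print(proj("wrist",[.4576,-.363,.08],i),proj("wrist",[.4686,-.2902,.08],i))
E
```

```text
[ 0.45945225 -0.36206844  0.20282816] [ 1.79938226e+02  3.53892623e-02 -9.93001306e+01] [-1.91153151e+01  1.39867513e+01 -1.44292460e+01 -2.76574807e-02
 -6.16509084e+01  9.82835078e+00] [ 0.59064666 -0.61604222 -0.18619006]
(np.float64(330.18690456191456), np.float64(240.76206180319303)) (np.float64(331.24419299340093), np.float64(340.5844651925157))
```

View pics/w1.png

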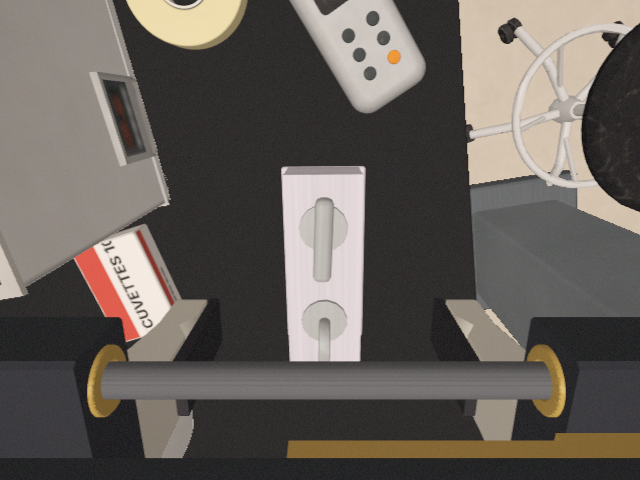

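The wrist view shows the T-bar running from (325,198) to (321,282), with its collar behind it, and the disc-bow spare at (324,340). I'll measure the bar by mask.

```bash
python3 - <<'E'
from h import *
import json
i=json.load(open("w1.json")); im=cv2.imread("pics/w1.png"); sub=im[185:300,285:365]
g=cv2.cvtColor(sub,cv2.COLOR_BGR2GRAY); 
for y in (203,210,218,240,262,272,280): print(y,g[y-185,10:70:2])
E
```

```text
203 [223 221 219 220 218 217 219 220 216 215 173 170 178 181 177 175 171 162
 152 163 217 219 218 216 215 219 218 218 218 219]
210 [221 221 219 219 218 218 172 193 196 199 161 185 193 197 191 187 183 171
 159 152 196 185 173 216 216 219 218 218 219 218]
218 [222 222 218 196 199 199 195 196 197 197 162 184 191 194 189 186 183 171
 157 164 195 195 193 196 195 193 219 218 218 219]
240 [220 223 219 217 197 196 194 193 196 182 169 185 192 190 188 184 180 164
 142 187 194 194 194 196 187 220 219 218 218 219]
262 [217 222 219 216 219 217 216 219 218 188 179 187 192 186 187 187 175 160
 167 216 217 219 219 217 216 221 218 217 218 217]
272 [217 222 220 216 218 217 218 217 217 179 181 188 191 187 186 185 171 155
 187 218 218 218 218 217 216 221 219 216 217 216]
280 [216 222 220 216 218 218 217 218 218 214 180 173 175 177 178 175 155 196
 216 216 217 219 219 217 215 219 218 217 219 218]
```

```bash
python3 - <<'E'
from h import *
import json
i=json.load(open("w1.json")); im=cv2.imread("pics/w1.png"); g=cv2.cvtColor(im,cv2.COLOR_BGR2GRAY)
print(g[190:204,324],g[274:290,322])
a=plane("wrist",324.7,198,.084,i);b=plane("wrist",321.7,282,.084,i)
print(a,b,np.linalg.norm(a-b),(a+b)/2,np.degrees(np.arctan2(*(b-a)[[0,1]]))*-1)
E
```

```text
[219 217 217 217 218 218 218 151 123 128 144 160 173 176] [185 186 186 185 186 185 178 169 205 215 216 215 214 216 215 215]
[ 0.45636044 -0.39222379  0.084     ] [ 0.46750969 -0.33699374  0.084     ] 0.05634415987391299 [ 0.46193507 -0.36460877  0.084     ] -11.412877076850155
```

Call:
{"api": "jog_arm", "payload": {"deltas": [[[1, 0.25, -0.25, -2, -0.037], [0.2, 0, 0, -3, 0], [0, 0, 0, -3, 0], [0, 0, 0, -2.2, 0], [0, 0, 0, -1.5, 0], [0, 0, 0, -0.5, 0], [0, 0, 0, 0, 0]]], "force": 40}}

```text
time_s: 2.02
tcp_pos: [0.461, -0.3671, 0.0818]
eef_rot: [-180.0, -0.0, -101.7]
contact_force: [0.0, -0.2, 1.2]
gripper_width: 0.0443
gripper_force: 0.0
```

Call:
{"api": "jog_arm", "payload": {"deltas": [[[-1, 0, 0, 0, 0], [-1, 0, 0, 0, 0], [-1, 0, 0, 0, 0], [-1, 0, 0, 0, 0]]], "force": 40}}

```text
time_s: 2.52
tcp_pos: [0.461, -0.3668, 0.0818]
eef_rot: [-180.0, -0.0, -101.7]
contact_force: [0.4, -0.2, 0.6]
gripper_width: 0.0115
gripper_force: 40.0
```

Call:
{"api": "jog_arm", "payload": {"deltas": [[[-1, 0, 0, 0.5, 0], [-1, 0, 0, 1.5, 0], [-1, 0, 0, 3, 0], [-1, 0, 0, 4, 0], [-1, 0, 0, 4, 0], [-1, 0, 0, 1, 0], [-1, 0, 0, 0, 0]]], "force": 40}}

```text
time_s: 3.4
tcp_pos: [0.4611, -0.3668, 0.2226]
eef_rot: [-179.9, -0.0, -101.7]
contact_force: [-0.0, -0.7, -1.3]
gripper_width: 0.0117
gripper_force: 40.0
```

Call:
{"api": "jog_arm", "payload": {"deltas": [[[-1, -0.4, 3.5, 0, 0.04], [-1, -0.4, 5.2, 0, 0.04], [-1, -0.4, 5.2, 0, 0.04], [-1, -0.4, 5.2, 0, 0.04], [-1, -0.4, 5.2, 0, 0.04], [-1, -0.4, 5.2, 0, 0.04], [-1, -0.4, 5.2, 0, 0.04], [-1, -0.4, 5.2, 0, 0.04]]]}}

```text
time_s: 4.4
tcp_pos: [0.4277, 0.0335, 0.2205]
eef_rot: [179.9, -0.0, -83.3]
contact_force: [0.3, -0.2, -1.6]
gripper_width: 0.0116
gripper_force: 40.0
```

Call:
{"api": "jog_arm", "payload": {"deltas": [[[-1, -0.4, 5.2, 0, 0.04], [-1, -0.4, 3.5, 0, 0.025], [-1, -0.2, 1.7, 0, 0], [-1, 0, 0, 0, 0], [-1, 0, 0, 0, 0], [-1, 0, 0, 0, 0]]]}}

```text
time_s: 5.15
tcp_pos: [0.4189, 0.1352, 0.2214]
eef_rot: [180.0, -0.0, -79.7]
contact_force: [0.4, -0.6, -1.2]
gripper_width: 0.0116
gripper_force: 40.0
```

```bash
python3 - <<'E'
from h import *
import json
s=r.get_state(); i=r.camera_info("wrist"); im=r.capture("wrist"); cv2.imwrite("pics/w2.png",im)
json.dump({k:(v.tolist() if hasattr(v,"tolist") else v) for k,v in i.items()},open("w2.json","w"))
print(s["tcp_pos"],s["eef_rot"],s["gripper_width"],s["contact_force"],s["moment"])
hsv=cv2.cvtColor(im,cv2.COLOR_BGR2HSV); m=cv2.inRange(hsv,(15,120,80),(35,255,255))
n,l,st,c=cv2.connectedComponentsWithStats(m)
for k in range(1,n):
    if st[k,4]>100: print(st[k],c[k],plane("wrist",*c[k],.097,i))
E
```

```text
[0.41892094 0.13521706 0.22139256] [ 1.79979274e+02 -1.19984502e-02 -7.97149180e+01] 0.011634334618780365 [ 0.39086708 -0.63793375 -1.21362235] [-0.02867346  0.1346477   0.02083473]
[300 125  22  48 612] [310.77941176 148.17973856] [0.43972421 0.07763496 0.097     ]
[327 126  22  48 616] [336.91071429 150.54707792] [0.42380076 0.07619705 0.097     ]
[278 345  11  72 509] [281.84282908 381.35952849] [0.43266564 0.24616416 0.097     ]
[364 345  11  73 508] [369.99606299 381.55511811] [0.36919423 0.2348855  0.097     ]
[  82  433  459   25 8974] [330.80588366 447.19890796] [0.38654699 0.29887005 0.097     ]
```

View pics/w2.png

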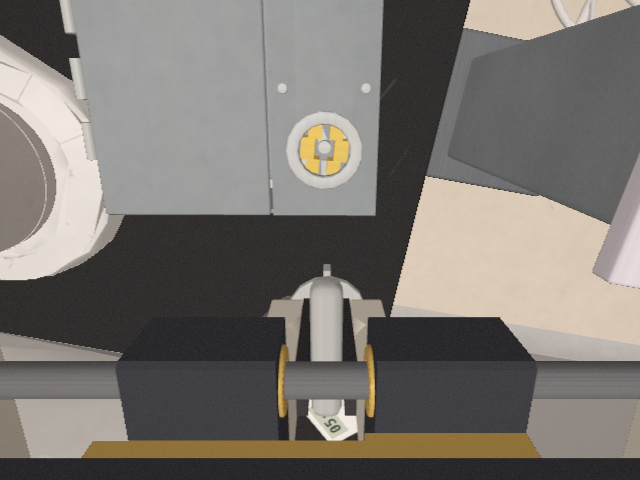

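The wrist view shows the lock ring centred near (324,150) with its brass plug and slot. The key hangs in the jaws, with the T-bar spanning rows 278–413 and a bit end at (327,268).

```bash
python3 - <<'E'
from h import *
import json
i=json.load(open("w2.json")); im=cv2.imread("pics/w2.png")
A=cv2.resize(im[105:195,280:370],None,fx=5.5,fy=5.5,interpolation=cv2.INTER_CUBIC)
B=cv2.resize(im[255:425,275:380],None,fx=2.9,fy=2.9,interpolation=cv2.INTER_CUBIC)
o=np.zeros((500,800,3),np.uint8); o[:A.shape[0],:495]=A; o[:B.shape[0],495:495+B.shape[1]]=B
cv2.imwrite("pics/c2.png",o)
# ring contour: bright low-sat
hsv=cv2.cvtColor(im,cv2.COLOR_BGR2HSV); m=cv2.inRange(hsv,(0,0,165),(179,40,255))[100:200,275:375]
cs,_=cv2.findContours(m,cv2.RETR_EXTERNAL,cv2.CHAIN_APPROX_NONE); c=max(cs,key=cv2.contourArea)
e=cv2.fitEllipse(c+np.array([275,100])); print(e, plane("wrist",*e[0],.104,i))
w=e[1][0]/2; P=plane("wrist",e[0][0]-w,e[0][1],.106,i);Q=plane("wrist",e[0][0]+w,e[0][1],.106,i);print("dia",np.linalg.norm(P-Q),plane("wrist",*e[0],.106,i))
g=cv2.cvtColor(im,cv2.COLOR_BGR2GRAY)
print(g[270:290,326],g[405:420,326])
a=plane("wrist",326.5,278,.223,i);
for v in(278,413): print(v,plane("wrist",326.5,v,.224,i))
# safe edge lines at z .101
for u,v in[(270.5,213),(262.5,10),(375.5,213),(383,10)]: print(plane("wrist",u,v,.101,i))
E
```

```text
((323.5879821777344, 149.6435546875), (75.37811279296875, 76.48863220214844), 173.88510131835938) [0.43198067 0.0764263  0.104     ]
dia 0.04438578590764446 [0.43200543 0.07623113 0.106     ]
[141 185 196 194 193 195 138 118 117 118 124 132 133 136 142 151 155 164
 171 176] [189 187 189 188 190 188 189 189 184 180 170 169 189 200 202]
278 [0.42474901 0.10769427 0.224     ]
413 [0.41461951 0.16364135 0.224     ]
[0.45791905 0.12113905 0.101     ]
[0.47791067 0.00905056 0.101     ]
[0.39292581 0.10940321 0.101     ]
[ 0.41320014 -0.00264478  0.101     ]
```

View pics/c2.png

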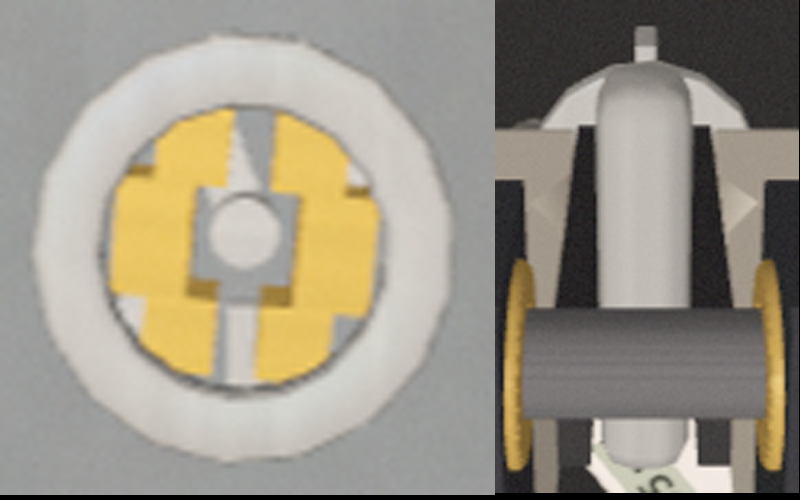

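```bash
python3 - <<'E'
from h import *
import json
i=json.load(open("w2.json"))
L=plane("wrist",323.59,149.64,.106,i)
t=plane("wrist",326.4,125.2,.097,i);b=plane("wrist",322.7,173.2,.097,i);d=b-t
print("slot yaw",np.degrees(np.arctan2(-d[0],d[1])),np.linalg.norm(d),(t+b)/2,"lock",L)
a=plane("wrist",326.5,275.7,.2122,i);c=plane("wrist",326.8,416.2,.225,i)
print(a,c,np.linalg.norm((a-c)[:2]),(a+c)/2)
# bit end: row 264 at tip+4..14 -> TCP z-.0028-.061+.009
q=plane("wrist",327.3,264.3,.2214-.0638+.014,i);print("bit end",q)
p=np.array([.41892,.13522]);ux=np.array([np.cos(np.radians(-79.71)),np.sin(np.radians(-79.71))])
uy=np.array([ux[1],-ux[0]])
for n,P in (("bar",(a+c)/2),("bit",q),("lock",L)): print(n,"tool x,y mm",1e3*np.dot(P[:2]-p,ux),1e3*np.dot(P[:2]-p,uy))
E
```

```text
slot yaw 5.687294601088223 0.028790697629545486 [0.43133921 0.07699068 0.097     ] lock [0.43200462 0.07622889 0.106     ]
[0.42401796 0.11163106 0.2122    ] [0.41438757 0.16427757 0.225     ] 0.053520083988722135 [0.41920276 0.13795432 0.2186    ]
bit end [0.42164181 0.12226841 0.1716    ]
bar tool x,y mm -2.6398276667231455 -0.7666487507509037
bit tool x,y mm 13.229478014351388 -0.36448634959909954
lock tool x,y mm 60.379618031077996 -2.336557866321435
```

Call:
{"api": "jog_arm", "payload": {"deltas": [[[-1, 0.3, -1.5, 0, -0.04], [-1, 0.4, -2, 0, -0.04], [-1, 0.4, -2, -1, 0], [-1, 0.19, -0.7, -1.6, 0], [-1, 0, 0, -1.5, 0], [-1, 0, 0, 0, 0], [-1, 0, 0, 0, 0]]]}}

```text
time_s: 6.08
tcp_pos: [0.4322, 0.0739, 0.1812]
eef_rot: [-180.0, 0.0, -84.3]
contact_force: [0.1, 0.4, -0.9]
gripper_width: 0.0117
gripper_force: 40.0
```

```bash
python3 - <<'E'
from h import *
import json
s=r.get_state(); i=r.camera_info("wrist"); im=r.capture("wrist"); b=r.capture("side"); a=r.capture("scene")
print(s["tcp_pos"],s["eef_rot"],s["contact_force"],s["moment"])
def cr(im,x,y,w,h,f): return cv2.resize(im[y:y+h,x:x+w],None,fx=f,fy=f,interpolation=cv2.INTER_CUBIC)
o=np.zeros((600,800,3),np.uint8); o[:300,:400]=cr(b,202,180,100,75,4); o[300:,:400]=cr(a,256,255,100,75,4); 
o[:400,400:]=cr(im,240,170,200,200,2); cv2.imwrite("pics/c3.png",o)
E
```

```text
[0.43216111 0.07387028 0.18115953] [-1.79963696e+02  2.32908969e-03 -8.42606467e+01] [ 0.05835669  0.35549455 -0.85936752] [ 0.03786167  0.10170715 -0.03713411]
```

View pics/c3.png

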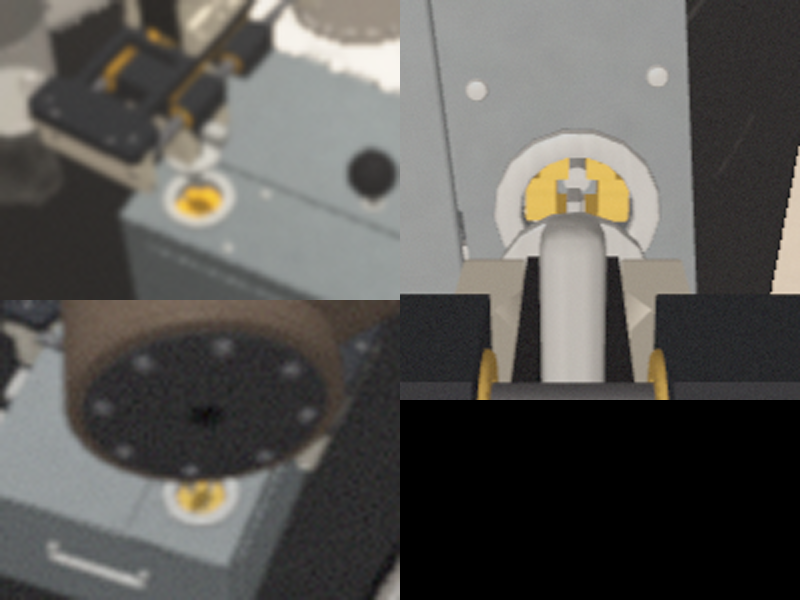

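```bash
python3 - <<'E'
from h import *
s=r.get_state(); i=r.camera_info("wrist"); im=r.capture("wrist")
g=cv2.GaussianBlur(cv2.cvtColor(im,cv2.COLOR_BGR2GRAY),(3,3),0).astype(int)
yaw=np.radians(s["eef_rot"][2]); ux=np.array([np.cos(yaw),np.sin(yaw)]);uy=np.array([ux[1],-ux[0]])
f=lambda u,v,z:(lambda P:(round(1e3*np.dot(P[:2]-s["tcp_pos"][:2],ux),2),round(1e3*np.dot(P[:2]-s["tcp_pos"][:2],uy),2)))(plane("wrist",u,v,z,i))
# outer ring edge: left/right per row by gradient
pts=[]
for v in range(238,276,3):
    d=np.diff(g[v,270:390]); l=270+np.argmax(d[:58])+.5; q=270+58+np.argmin(d[58:])+.5; pts+=[f(l,v,.106),f(q,v,.106)]
    print(v,l,q,end="; ")
for u in range(306,352,4):
    d=np.diff(g[225:255,u]); pts.append(f(u,225+np.argmax(d)+.5,.106))
pts=np.array(pts); 
def fit(p):
    A=np.c_[2*p,np.ones(len(p))]; x=np.linalg.lstsq(A,(p**2).sum(1),rcond=None)[0]; return x[:2],np.sqrt(x[2]+x[:2]@x[:2])
for _ in range(3):
    c,R=fit(pts); e=np.abs(np.linalg.norm(pts-c,axis=1)-R); pts=pts[e<max(1,2*np.median(e))]
print("\nring tool",c,R,len(pts))
for v in (300,320,340): 
    row=g[v,300:356]; d=np.diff(row); print(v,300+np.argsort(-np.abs(d))[:4]); 
E
```

```text
238 313.5 385.5; 241 305.5 385.5; 244 302.5 385.5; 247 298.5 385.5; 250 295.5 385.5; 253 293.5 385.5; 256 291.5 385.5; 259 290.5 385.5; 262 288.5 386.5; 265 288.5 386.5; 268 287.5 386.5; 271 302.5 386.5; 274 302.5 386.5; 
ring tool [-6.78730937  5.3092504 ] 28.758926152652474 20
300 [348 303 309 302]
320 [351 309 300 310]
340 [309 310 354 341]
```

```bash
python3 - <<'E'
from h import *
s=r.get_state(); i=r.camera_info("wrist"); im=r.capture("wrist")
g=cv2.GaussianBlur(cv2.cvtColor(im,cv2.COLOR_BGR2GRAY),(3,3),0).astype(int)
yaw=np.radians(s["eef_rot"][2]); ux=np.array([np.cos(yaw),np.sin(yaw)]);uy=np.array([ux[1],-ux[0]])
f=lambda u,v,z:(lambda P:(round(1e3*np.dot(P[:2]-s["tcp_pos"][:2],ux),2),round(1e3*np.dot(P[:2]-s["tcp_pos"][:2],uy),2)))(plane("wrist",u,v,z,i))
pts=[]
for v in range(241,270,2):
    d=np.diff(g[v,282:380]); l=282+np.argmax(d[:30])+.5; q=282+66+np.argmin(d[66:])+.5; pts+=[f(l,v,.106),f(q,v,.106)]
for u in range(312,346,2):
    d=np.diff(g[228:245,u]); pts.append(f(u,228+np.argmax(d)+.5,.106))
pts=np.array(pts); n=len(pts)
def fit(p):
    A=np.c_[2*p,np.ones(len(p))]; x=np.linalg.lstsq(A,(p**2).sum(1),rcond=None)[0]; return x[:2],np.sqrt(x[2]+x[:2]@x[:2])
for _ in range(4):
    c,R=fit(pts); e=np.abs(np.linalg.norm(pts-c,axis=1)-R); pts=pts[e<max(.5,2.5*np.median(e))]
print("ring tool",c,R,len(pts),n)
for v in (300,320,340): print(v,g[v,304:348:1].tolist())
E
```

```text
ring tool [-2.27516164 -0.1230926 ] 22.13853561420522 44 47
300 [56, 36, 37, 36, 49, 87, 130, 159, 174, 181, 183, 185, 186, 188, 189, 191, 192, 191, 189, 188, 187, 187, 188, 187, 187, 187, 186, 186, 185, 182, 179, 175, 170, 167, 164, 161, 153, 136, 109, 71, 42, 34, 35, 35]
320 [34, 33, 34, 37, 42, 67, 113, 151, 171, 179, 182, 184, 186, 187, 189, 191, 191, 191, 189, 188, 186, 186, 186, 186, 186, 186, 186, 186, 185, 182, 179, 175, 171, 167, 164, 160, 150, 131, 98, 61, 41, 36, 34, 35]
340 [34, 34, 35, 36, 35, 51, 98, 143, 165, 176, 181, 183, 185, 186, 188, 190, 190, 190, 189, 188, 187, 187, 187, 187, 187, 187, 187, 187, 186, 183, 178, 174, 170, 166, 163, 159, 148, 125, 86, 49, 37, 35, 34, 34]
```

Call:
{"api": "jog_arm", "payload": {"deltas": [[[-1, -0.05, -0.04, -0.5, 0], [-1, 0, 0, -0.6, 0], [-1, 0, 0, -0.3, 0], [-1, 0, 0, -0.3, 0], [-1, 0, 0, 0, 0]]]}}

```text
time_s: 6.95
tcp_pos: [0.4312, 0.0737, 0.1633]
eef_rot: [180.0, -0.0, -84.2]
contact_force: [-0.1, -0.5, -0.9]
gripper_width: 0.0117
gripper_force: 40.0
```

Call:
{"api": "jog_arm", "payload": {"deltas": [[[-1, 0, 0, -0.2, 0], [-1, 0, 0, -0.2, 0], [-1, 0, 0, -0.1, 0], [-1, 0, 0, 0, 0]]]}}

```text
time_s: 7.45
tcp_pos: [0.4313, 0.0738, 0.1585]
eef_rot: [180.0, -0.0, -84.2]
contact_force: [-0.2, 0.1, -1.0]
gripper_width: 0.0116
gripper_force: 40.0
```

Call:
{"api": "jog_arm", "payload": {"deltas": [[[-1, 0, 0, -0.1, 0], [-1, 0, 0, -0.1, 0], [-1, 0, 0, 0, 0]]]}}

```text
time_s: 7.82
tcp_pos: [0.4313, 0.0738, 0.1565]
eef_rot: [180.0, -0.0, -84.2]
contact_force: [0.2, 0.1, -1.2]
gripper_width: 0.0116
gripper_force: 40.0
```

Call:
{"api": "jog_arm", "payload": {"deltas": [[[-1, 0, 0, -0.1, 0], [-1, 0, 0, -0.1, 0], [-1, 0, 0, 0, 0]]]}}

```text
time_s: 8.2
tcp_pos: [0.4313, 0.0738, 0.1545]
eef_rot: [180.0, -0.0, -84.2]
contact_force: [0.3, -0.6, -0.6]
gripper_width: 0.012
gripper_force: 40.0
```

Call:
{"api": "jog_arm", "payload": {"deltas": [[[-1, 0, 0, -0.1, 0], [-1, 0, 0, -0.1, 0], [-1, 0, 0, 0, 0]]]}}

```text
time_s: 8.57
tcp_pos: [0.4313, 0.0738, 0.1525]
eef_rot: [180.0, -0.0, -84.2]
contact_force: [1.0, -0.3, -1.4]
gripper_width: 0.0116
gripper_force: 40.0
```

Call:
{"api": "jog_arm", "payload": {"deltas": [[[-1, 0, 0, -0.15, 0], [-1, 0, 0, -0.15, 0], [-1, 0, 0, -0.1, 0], [-1, 0, 0, 0, 0]]]}}

```text
time_s: 9.07
tcp_pos: [0.4313, 0.0738, 0.1485]
eef_rot: [180.0, -0.0, -84.2]
contact_force: [-0.3, 0.2, -0.6]
gripper_width: 0.0116
gripper_force: 40.0
```

Call:
{"api": "jog_arm", "payload": {"deltas": [[[-1, 0, 0, -0.15, 0], [-1, 0, 0, -0.15, 0], [-1, 0, 0, -0.1, 0], [-1, 0, 0, 0, 0]]]}}

```text
time_s: 9.57
tcp_pos: [0.4313, 0.0737, 0.1445]
eef_rot: [180.0, -0.0, -84.2]
contact_force: [-0.7, -0.3, -1.0]
gripper_width: 0.0112
gripper_force: 40.0
```

Call:
{"api": "jog_arm", "payload": {"deltas": [[[-1, 0, 0, -0.1, 0], [-1, 0, 0, -0.1, 0], [-1, 0, 0, 0, 0]]]}}

```text
time_s: 9.95
tcp_pos: [0.4315, 0.0738, 0.1427]
eef_rot: [-180.0, 0.0, -84.2]
contact_force: [-0.8, 0.0, 2.7]
gripper_width: 0.0116
gripper_force: 40.0
```

Call:
{"api": "jog_arm", "payload": {"deltas": [[[-1, 0, 0, -0.1, 0], [-1, 0, 0, 0, 0]]]}}

```text
time_s: 10.2
tcp_pos: [0.4314, 0.0738, 0.1416]
eef_rot: [-180.0, 0.0, -84.2]
contact_force: [-0.3, -0.0, 2.3]
gripper_width: 0.0112
gripper_force: 40.0
```

Call:
{"api": "jog_arm", "payload": {"deltas": [[[-1, 0, 0, -0.1, 0], [-1, 0, 0, 0, 0]]]}}

```text
time_s: 10.45
tcp_pos: [0.4314, 0.0738, 0.1406]
eef_rot: [-180.0, 0.0, -84.2]
contact_force: [0.3, -0.1, 4.0]
gripper_width: 0.0116
gripper_force: 40.0
```

Call:
{"api": "jog_arm", "payload": {"deltas": [[[-1, 0, 0, -0.05, 0], [-1, 0, 0, 0, 0]]]}}

```text
time_s: 10.7
tcp_pos: [0.4314, 0.0738, 0.1401]
eef_rot: [-180.0, 0.0, -84.2]
contact_force: [0.1, -1.5, 3.3]
gripper_width: 0.0115
gripper_force: 40.0
```

Call:
{"api": "jog_arm", "payload": {"deltas": [[[-1, 0, 0, -0.05, 0], [-1, 0, 0, 0, 0]]]}}

```text
time_s: 10.95
tcp_pos: [0.4314, 0.0738, 0.1397]
eef_rot: [-180.0, -0.0, -84.2]
contact_force: [-0.3, -0.1, 6.0]
gripper_width: 0.0114
gripper_force: 40.0
```

Call:
{"api": "jog_arm", "payload": {"deltas": [[[-1, 0, 0, -0.04, 0], [-1, 0, 0, 0, 0]]]}}

```text
time_s: 11.2
tcp_pos: [0.4314, 0.0738, 0.1397]
eef_rot: [-180.0, -0.0, -84.2]
contact_force: [-2.7, -0.8, 10.0]
gripper_width: 0.0116
gripper_force: 40.0
```

Call:
{"api": "jog_arm", "payload": {"deltas": [[[-1, 0.028, 0.004, 0, 0.1], [-1, 0.028, 0.008, 0, 0.1], [-1, 0, 0, 0, 0]]]}}

```text
time_s: 11.58
tcp_pos: [0.4321, 0.0739, 0.1396]
eef_rot: [-180.0, -0.0, -72.7]
contact_force: [-2.5, 0.5, 8.4]
gripper_width: 0.0118
gripper_force: 40.0
```

```bash
python3 - <<'E'
from plant import r
s=r.get_state(); print(s["tcp_pos"],s["eef_rot"],s["contact_force"],s["moment"])
E
```

```text
[0.43213502 0.07393692 0.13964607] [-1.79965869e+02 -6.66956743e-03 -7.26666532e+01] [-2.45632453  0.45493641  8.38906711] [-0.16043422  0.80592496 -0.03798862]
```

Call:
{"api": "jog_arm", "payload": {"deltas": [[[-1, 0.01, 0.01, 0, 0.1], [-1, 0.026, 0.013, 0, 0.1], [-1, 0, 0, 0, 0]]]}}

```text
time_s: 11.95
tcp_pos: [0.4327, 0.0743, 0.1397]
eef_rot: [-179.9, -0.0, -61.2]
contact_force: [-1.2, 0.4, 7.0]
gripper_width: 0.0116
gripper_force: 40.0
```

Call:
{"api": "jog_arm", "payload": {"deltas": [[[-1, 0.025, 0.015, 0, 0.1], [-1, 0.023, 0.018, 0, 0.1], [-1, 0, 0, 0, 0]]]}}

```text
time_s: 12.32
tcp_pos: [0.4333, 0.0747, 0.1397]
eef_rot: [-179.9, -0.0, -49.7]
contact_force: [0.8, 0.2, 7.1]
gripper_width: 0.012
gripper_force: 40.0
```

```bash
python3 - <<'E'
from plant import r
s=r.get_state(); print(s["tcp_pos"],s["eef_rot"],s["contact_force"],s["moment"])
E
```

```text
[0.43327387 0.07471473 0.13966299] [-1.79932662e+02 -2.55109496e-02 -4.97410102e+01] [0.78638362 0.2050328  7.08745035] [-0.07929411  0.27407808  0.00963846]
```

Call:
{"api": "jog_arm", "payload": {"deltas": [[[-1, 0.021, 0.02, 0, 0.1], [-1, 0.019, 0.021, 0, 0.1], [-1, 0, 0, 0, 0]]]}}

```text
time_s: 12.7
tcp_pos: [0.4338, 0.0752, 0.1397]
eef_rot: [-179.9, -0.0, -38.3]
contact_force: [0.5, -0.0, 5.7]
gripper_width: 0.0122
gripper_force: 40.0
```

Call:
{"api": "jog_arm", "payload": {"deltas": [[[-1, 0.016, 0.024, 0, 0.1], [-1, 0.015, 0.025, 0, 0.1], [-1, 0, 0, 0, 0]]]}}

```text
time_s: 13.08
tcp_pos: [0.4341, 0.0758, 0.1397]
eef_rot: [-179.9, -0.1, -26.8]
contact_force: [-0.5, 0.9, 6.3]
gripper_width: 0.0117
gripper_force: 40.0
```

```bash
python3 - <<'E'
from h import *
s=r.get_state(); print(s["tcp_pos"],s["eef_rot"],s["contact_force"],s["moment"])
b=r.capture("side"); m=(b[195:260,270:320].max(2)<45).astype(np.uint8)
n,l,st,c=cv2.connectedComponentsWithStats(m)
print([ (st[k].tolist(),c[k]+[270,195]) for k in range(1,n) if st[k,4]>30])
E
```

```text
[0.43410009 0.07584446 0.1396562 ] [-1.79919919e+02 -5.32447576e-02 -2.68257172e+01] [-0.51475292  0.89421238  6.31841166] [ 0.24577491  0.19067243 -0.0474502 ]
[]
```

Call:
{"api": "jog_arm", "payload": {"deltas": [[[-1, 0.005, 0.01, 0, 0.04], [-1, 0.003, 0.01, 0, 0.03], [-1, 0, 0, 0, 0], [-1, 0, 0, 0, 0]]]}}

```text
time_s: 13.62
tcp_pos: [0.4342, 0.0761, 0.1396]
eef_rot: [-179.9, -0.1, -22.9]
contact_force: [-0.1, 0.3, 5.9]
gripper_width: 0.012
gripper_force: 40.0
```

```bash
python3 - <<'E'
from h import *
s=r.get_state(); print(s["tcp_pos"],s["eef_rot"],s["contact_force"],s["moment"])
b=r.capture("side"); a=r.capture("scene")
def cr(im,x,y,w,h,f): return cv2.resize(im[y:y+h,x:x+w],None,fx=f,fy=f,interpolation=cv2.INTER_CUBIC)
o=np.zeros((600,800,3),np.uint8); o[:300,:400]=cr(b,220,180,133,100,3); o[:300,400:]=cr(a,235,220,133,100,3); 
w=r.capture("wrist"); o[300:,:400]=cr(w,0,0,640,480,.625)
cv2.imwrite("pics/c4.png",o)
E
```

```text
[0.43420336 0.07607759 0.13964109] [-1.79917854e+02 -6.02321106e-02 -2.28995305e+01] [-0.12204408  0.28676351  5.87537381] [ 0.28903915  0.10836937 -0.15846198]Traceback (most recent call last):
  File "<stdin>", line 5, in <module>
ValueError: could not broadcast input array from shape (300,399,3) into shape (300,400,3)
```

```bash
python3 - <<'E'
from h import *
b=r.capture("side"); a=r.capture("scene"); w=r.capture("wrist")
def cr(im,x,y,w,h,f): return cv2.resize(im[y:y+h,x:x+w],None,fx=f,fy=f,interpolation=cv2.INTER_CUBIC)
o=np.zeros((600,800,3),np.uint8); o[:300,:399]=cr(b,220,180,133,100,3); o[:300,400:799]=cr(a,235,220,133,100,3); 
o[300:,:400]=cr(w,0,0,640,480,.625)
cv2.imwrite("pics/c4.png",o)
E
```

```text
(no output)
```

View pics/c4.png

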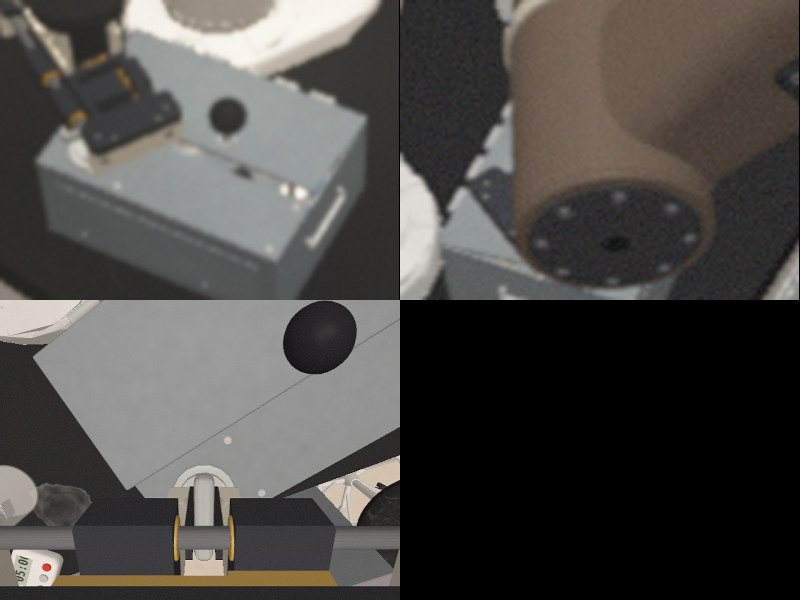

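The side view shows the gap open behind the deck and the knob raised to about (296,219), so the lid has sprung up. The key sits home under the jaws. I'll release it and go up.

Call:
{"api": "jog_arm", "payload": {"deltas": [[[-0.3, 0, 0, 0, 0], [-0.3, 0, 0, 0, 0], [-0.3, 0, 0, 0, 0], [-0.3, 0, 0, 0.5, 0], [-0.3, 0, 0, 2, 0], [-0.3, 0, 0, 4, 0], [-0.3, 0, 0, 4, 0], [-0.3, 0, 0, 0, 0]]]}}

```text
time_s: 14.88
tcp_pos: [0.4351, 0.0763, 0.2475]
eef_rot: [-179.7, -0.2, -22.9]
contact_force: [-0.6, 0.5, -0.0]
gripper_width: 0.0307
gripper_force: 0.0
```

```bash
python3 - <<'E'
from h import *
s=r.get_state(); i=r.camera_info("wrist"); w=r.capture("wrist"); b=r.capture("side"); cv2.imwrite("pics/w5.png",w); cv2.imwrite("pics/s5.png",b)
print(s["tcp_pos"],s["eef_rot"],s["contact_force"],s["gripper_width"],s["joints"])
for n,u,v in [("scene",287,232),("scene",212,325),("side",395,262)]: print(n,plane(n,u,v,0).round(3))
U=np.array([.984,.177,0]);W=np.array([-.177,.984,0])
H=np.array([.4945,-.0146,.097])+.092*U
for th in (0,.15): 
    K=H-U*(.092*np.cos(th)-.033*np.sin(th))+np.array([0,0,.033*np.cos(th)+.092*np.sin(th)]); print(th,K,"side",proj("side",K),"wrist",proj("wrist",K,i))
for nm,im in(("wrist",w),("side",b)):
    m=cv2.inRange(im,(0,0,0),(52,52,52)); n,l,st,c=cv2.connectedComponentsWithStats(m)
    print(nm,[(st[k].tolist(),c[k].round(1).tolist()) for k in range(1,n) if 80<st[k,4]<9000 and .8<st[k,2]/st[k,3]<1.25])
E
```

```text
[0.43509214 0.07634043 0.24751016] [-179.71744674   -0.22922725  -22.88618028] [-0.60097798  0.45974511 -0.01634199] 0.03066818290404785 [ 3.57294820e+01 -2.46346912e+00 -2.71280903e+01  5.35694013e-02
 -6.49747987e+01  3.13623949e+01]
scene [ 0.653 -0.166  0.   ]
scene [0.643 0.2   0.   ]
side [ 0.631 -0.237  0.   ]
0 [ 0.4945 -0.0146  0.13  ] side (np.float64(295.588912674175), np.float64(224.0726978497582)) wrist (np.float64(432.89518224804743), np.float64(97.94908117890171))
0.15 [ 0.50036909 -0.01354428  0.14337775] side (np.float64(296.52127016826336), np.float64(219.04844863223838)) wrist (np.float64(433.3880728588705), np.float64(87.66888099931052))
wrist [([400, 53, 59, 62, 2644], [428.6, 83.9])]
side [([232, 148, 23, 21, 203], [243.8, 158.2]), ([570, 177, 70, 69, 1955], [604.6, 208.7]), ([568, 210, 20, 18, 136], [577.9, 219.4]), ([0, 314, 28, 32, 368], [13.3, 329.2]), ([27, 346, 36, 33, 410], [44.2, 363.6]), ([116, 399, 23, 20, 152], [125.7, 409.8])]
```

```bash
python3 - <<'E'
from h import *
print(plane("wrist",428.6,83.9,.1434), tri(ray("wrist",428.6,83.9),ray("side",296.2,218.8)))
E
```

```text
[ 0.50101004 -0.01201573  0.1434    ] (array([ 0.50093432, -0.01211355,  0.1427784 ]), np.float64(0.0001240812851541762))
```

Call:
{"api": "jog_arm", "payload": {"deltas": [[[-0.3, 0.6, -0.8, 0, -0.171], [-0.3, 0.6, -0.8, 0, -0.171], [-0.3, 0.6, -0.8, 0, -0.171], [-0.3, 0.6, -0.8, 0, -0.171], [-0.3, 0.6, -0.8, 0, -0.171], [-0.3, 0.6, -0.8, 0, -0.171], [-0.3, 0.6, -0.8, 0, -0.171], [-0.3, 0.6, -0.8, 0, -0.171]]]}}

```text
time_s: 15.98
tcp_pos: [0.481, 0.0111, 0.2428]
eef_rot: [179.9, -0.1, -101.6]
contact_force: [-0.0, 0.6, -0.6]
gripper_width: 0.0309
gripper_force: 0.0
```

Call:
{"api": "jog_arm", "payload": {"deltas": [[[0.3, 0.6, -0.8, 0, -0.171], [0.3, 0.6, -0.8, 0, -0.171], [0.3, 0.6, -0.8, 0, -0.171], [0.3, 0, 0, 0, -0.171], [0.3, 0, 0, 0, -0.171], [0.3, 0, 0, 0, -0.171], [0.3, 0, 0, 0, -0.171], [0.3, 0, 0, 0, 0]]]}}

```text
time_s: 16.98
tcp_pos: [0.4989, -0.0126, 0.243]
eef_rot: [-180.0, -0.1, -169.8]
contact_force: [0.7, 0.1, 0.4]
gripper_width: 0.0573
gripper_force: 0.0
```

Call:
{"api": "jog_arm", "payload": {"deltas": [[[0.3, 0, 0, 0, 0], [0.3, 0, 0, 0, 0]]]}}

```text
time_s: 17.23
tcp_pos: [0.4994, -0.0124, 0.2439]
eef_rot: [-180.0, -0.0, -169.7]
contact_force: [0.6, -0.3, 0.7]
gripper_width: 0.057
gripper_force: 0.0
```

```bash
python3 - <<'E'
from h import *
s=r.get_state(); i=r.camera_info("wrist"); w=r.capture("wrist"); cv2.imwrite("pics/w6.png",w)
print(s["tcp_pos"],s["eef_rot"],s["gripper_width"])
print("pred",proj("wrist",[.501,-.012,.143],i))
m=cv2.inRange(w,(0,0,0),(52,52,52)); n,l,st,c=cv2.connectedComponentsWithStats(m)
for k in range(1,n):
    if 300<st[k,4]<9000: print(st[k].tolist(),c[k].round(1),plane("wrist",*c[k],.1434,i))
E
```

```text
[ 0.49937419 -0.01244788  0.24388598] [-1.79997890e+02 -2.99929573e-02 -1.69746633e+02] 0.0570380286109058
pred (np.float64(327.4762019757344), np.float64(254.64880894833385))
[302, 233, 51, 52, 1864] [327.4 257.8] [ 0.5028481  -0.01173937  0.1434    ]
[223, 299, 150, 62, 2024] [269.6 342.6] [ 0.56651631 -0.03799568  0.1434    ]
[395, 299, 35, 62, 1273] [407.7 335.5] [0.54575564 0.0482841  0.1434    ]
[221, 400, 114, 40, 2424] [275.9 420. ] [ 0.62585395 -0.02539834  0.1434    ]
```

View pics/w6.png

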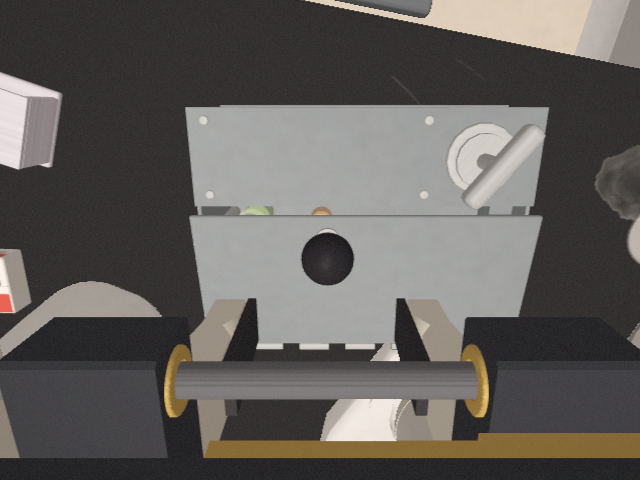

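The wrist view shows the key turned and home at (490,160), the lid ajar along row 215, and the ball knob at (327,258) between the fingers. I'll go down on the knob and grip it.

Call:
{"api": "jog_arm", "payload": {"deltas": [[[0.3, 0.25, 0.05, -2, 0], [0.3, 0, 0, -3, 0], [0.3, 0, 0, -3, 0], [0.3, 0, 0, -1.5, 0], [0.3, 0, 0, -0.4, 0], [0.3, 0, 0, 0, 0], [0.3, 0, 0, 0, 0]]]}}

```text
time_s: 18.15
tcp_pos: [0.5026, -0.0117, 0.1461]
eef_rot: [180.0, 0.1, -169.9]
contact_force: [-0.7, -0.1, -0.5]
gripper_width: 0.0567
gripper_force: 0.0
```

Call:
{"api": "jog_arm", "payload": {"deltas": [[[-1, 0, 0, 0, 0], [-1, 0, 0, 0, 0], [-1, 0, 0, 0, 0], [-1, 0, 0, 0, 0], [-1, 0, 0, 0, 0]]], "force": 25}}

```text
time_s: 18.77
tcp_pos: [0.502, -0.0114, 0.1452]
eef_rot: [180.0, 0.0, -169.9]
contact_force: [-2.1, 5.2, 2.4]
gripper_width: 0.0308
gripper_force: 25.0
```

```bash
python3 - <<'E'
import numpy as np
# arc increments from th=.15 in cm along world x,y,z, 0.09 rad per row
p=lambda t:np.array([-(.092*np.cos(t)-.033*np.sin(t)),.033*np.cos(t)+.092*np.sin(t)])
ts=[.15,.2,.27]+list(np.arange(.36,1.27,.09))
for a,b in zip(ts,ts[1:]):
    d=(p(b)-p(a))*100; print(round(b,2),np.round([d[0]*.984,d[0]*.177,d[1]],2))
E
```

```text
0.2 [0.24 0.04 0.42]
0.27 [0.37 0.07 0.57]
0.36 [0.53 0.1  0.7 ]
0.45 [0.59 0.11 0.64]
0.54 [0.64 0.12 0.59]
0.63 [0.69 0.12 0.53]
0.72 [0.74 0.13 0.46]
0.81 [0.77 0.14 0.39]
0.9 [0.81 0.15 0.32]
0.99 [0.83 0.15 0.24]
1.08 [0.85 0.15 0.17]
1.17 [0.86 0.15 0.09]
1.26 [0.87 0.16 0.01]
```

Call:
{"api": "jog_arm", "payload": {"deltas": [[[-1, 0.24, 0.04, 0.42, 0], [-1, 0.37, 0.07, 0.57, 0], [-1, 0.53, 0.1, 0.7, 0], [-1, 0.59, 0.11, 0.64, 0], [-1, 0, 0, 0, 0]]]}}

```text
time_s: 19.4
tcp_pos: [0.5188, -0.0084, 0.1684]
eef_rot: [180.0, -0.1, -169.9]
contact_force: [-3.2, 5.5, 1.9]
gripper_width: 0.0306
gripper_force: 25.0
```

Call:
{"api": "jog_arm", "payload": {"deltas": [[[-1, 0.64, 0.12, 0.59, 0], [-1, 0.69, 0.12, 0.53, 0], [-1, 0.74, 0.13, 0.46, 0], [-1, 0.77, 0.14, 0.39, 0], [-1, 0, 0, 0, 0]]]}}

```text
time_s: 20.02
tcp_pos: [0.5473, -0.0033, 0.1881]
eef_rot: [180.0, -0.1, -169.9]
contact_force: [-4.1, 5.2, 2.4]
gripper_width: 0.0304
gripper_force: 25.0
```

Call:
{"api": "jog_arm", "payload": {"deltas": [[[-1, 0.81, 0.15, 0.32, 0], [-1, 0.83, 0.15, 0.24, 0], [-1, 0.85, 0.15, 0.17, 0], [-1, 0.86, 0.15, 0.09, 0], [-1, 0.87, 0.16, 0.01, 0], [-1, 0, 0, 0, 0], [-1, 0, 0, 0, 0]]]}}

```text
time_s: 20.9
tcp_pos: [0.5906, 0.0046, 0.197]
eef_rot: [180.0, 0.1, -169.8]
contact_force: [-0.4, 5.2, 3.7]
gripper_width: 0.0307
gripper_force: 25.0
```

Call:
{"api": "jog_arm", "payload": {"deltas": [[[0.2, 0, 0, 0, 0], [0.2, 0, 0, 0, 0], [0.2, 0, 0, 0, 0], [0.2, 0, 0, 0.5, 0], [0.2, 0, 0, 2, 0], [0.2, 0, 0, 3, 0], [0.2, 0, 0, 3, 0], [0.2, 0, 0, 0, 0]]]}}

```text
time_s: 21.9
tcp_pos: [0.5912, 0.004, 0.2846]
eef_rot: [-180.0, 0.3, -169.9]
contact_force: [0.3, 0.1, -0.0]
gripper_width: 0.0528
gripper_force: 0.0
```

Call:
{"api": "jog_arm", "payload": {"deltas": [[[0.2, -2, 0, 1, 0], [0.2, -3, 0, 1, 0], [0.2, -3, 0, 0, 0], [0.2, -2, 0, 0, 0], [0.2, 0, 0, 0, 0], [0.2, 0, 0, 0, 0], [0.2, 0, 0, 0, 0]]]}}

```text
time_s: 22.78
tcp_pos: [0.4905, 0.004, 0.3011]
eef_rot: [-180.0, -0.0, -169.9]
contact_force: [0.4, -0.0, 0.9]
gripper_width: 0.0524
gripper_force: 0.0
```

```bash
python3 - <<'E'
from h import *
s=r.get_state(); w=r.capture("wrist"); b=r.capture("side")
print(s["tcp_pos"],s["contact_force"],s["gripper_width"],s["time_s"])
o=np.zeros((480,800,3),np.uint8); o[:360,:480]=cv2.resize(w,(480,360)); o[:300,480:]=cv2.resize(b[140:290,210:370],(320,300),interpolation=cv2.INTER_CUBIC)
cv2.imwrite("pics/f.png",o)
E
```

```text
[0.49046525 0.0040402  0.30109609] [ 0.39730709 -0.02367104  0.91576213] 0.052443872721580784 22.775
```

View pics/f.png

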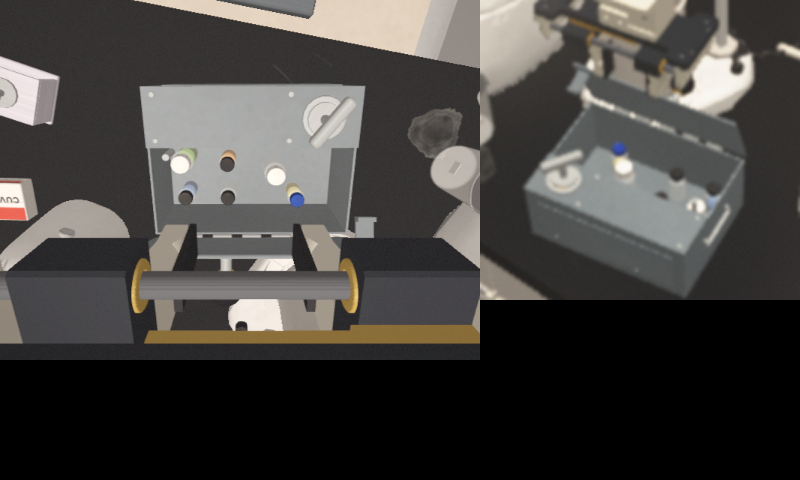

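The lid stands open (interior visible), the key is home in the lock at (325,120), and the arm is clear of everything.

```bash
python3 -c "
from plant import r
print(r.close_job())"
```

```text
the job is handed in; nothing more can be done
None
```

The job is handed in at about 23 s of the 72 s allowed. The T-key is home and turned in the lock, the lid stands open at about 1.26 rad worked out from the arm's position, the spare and bench items were not touched, and no verdict was returned.

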